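# Load the durometer stand with its dead weights

## Robot

A 7-joint arm with a two-finger parallel gripper is mounted at the origin on the work surface. World frame = base frame: x ahead of the robot, y to its left, z up, the work surface at z = 0. Lengths are in m, angles in degrees, forces in N, time in s.
With the tool pointing down it reaches from about 0.425 to 0.875 m from the base axis. Payload 8.4 kg.
Tool frame: the origin (TCP) lies at the very end of the fingers, on their centre line; the grasp point (between the pads) lies 19 mm behind it; z points along the fingers, y is the line along which they close (so a half turn about z gives the same grasp; the last joint's range is limited). The gripper opens to 87 mm and grips with 3 to 60 N. Pads are 19 mm wide; open, the fingers measure 117 mm over their backs; the gripper's body (75 mm by 190 mm) begins 51 mm behind the grasp point.
Start: joints at [59.06, 19.091, 2.286, 83.961, -0.768, 76.965, -3.352], TCP at [0.277, -0.588, 0.223] pointing down, gripper open.
Joint ranges: [-147.57, 147.57], [-21.85, 119.76], [-74.77, 79.35], [14.55, 137.4], [-85.83, 265.84], [4.83, 119.75], [-152.11, 152.11]. Speed limits (degrees/s): [127.2, 127.2, 159.86, 159.86, 180, 180, 180].

## Interface

Orientations are given as a 3x3 rotation matrix whose columns are the frame's x, y, z axes.
In Python, from plant import observe, viewer, ticket gives the robot as it stands. The module is installed in compiled form; this text tells all that it offers.
- The arm moves only by the tool play_rows, never from a script. Its argument "increments" is a list of rows, each a list of 7 numbers: the shift along the tool's x, y, z in m, then the turn, a rotation vector about the tool's x, y, z in degrees, then the opening in per cent of the stroke, from 0 (shut) to 100 (fully open). In form: [[dx, dy, dz, rx, ry, rz, fingers], ...]. A call has 1 to 10 rows; each row is the pose to reach, as a shift and turn from the pose commanded when the call began, along the tool's axes at that moment; what a row does not reach only later rows make up. A row lasts 1/8 s, in which the tool goes at most 62.5 mm and 10.7 degrees, less where a joint would pass 70% of its speed; a pose out of reach is approached as far as the arm can. A call with a gripper value outside its range is refused whole. The fingers move at their own pace and stop on an object; the grip force is fixed at half the most. Time passes only in rows, so rows that repeat a pose let the fingers close. It gives the time, the measured TCP pose, the force, the opening and the grip force at its end, in the units of the state.
- observe(): the state, without advancing time (a new reading comes with each control period).
- viewer.grab_frame(name): name is "side" or "top" or "wrist"; returns a dict with "pixels" (420x560x3 uint8, blue, green, red), "fx", "fy", "cx", "cy" (pixels), "world_to_cam" (4x4, takes a point from world to camera coordinates); the wrist camera has in their place "tool_from_camera" (4x4, takes a point from camera to tool coordinates, whose origin is the TCP and whose axes are the flange's). Camera axes: x right, y up, looking along -z (the intrinsics and any distortion apply to the point x, -y, -z); pixel columns grow to the right and rows downward; lengths in m; the calibration is good to about 2 mm. A picture is of the moment at which its call begins: read the wrist's pose just before it. There is no depth.
- ticket.sign_off(): hands the job in; it is judged then, once.
The state is a dict: "time_s": time; "joint_positions": joint angles; "qvel": joint speeds; "effort": joint torques, N m; "tcp_pos": TCP position; "ee_rot": TCP orientation; "wrist_force": force on the tool from outside, world axes, zero at the start; "torque": the same for the moment, N m; "gripper_width": finger opening in m; "grasp_force": force on a finger pad.
Only numpy, scipy, OpenCV 4.12 (cv2) and the standard library are available. Lean on these libraries where they do the work, as an engineer would, in place of code of your own. Each camera call takes 0.05 s, during which the arm holds its last target. There are 200 camera calls.

## Task

Make the durometer stand ready for its load check: slip its loading weights over the upright rod of the weight pan, the wide black disc first so that it lies on the pan, then the brass disc, then the small steel disc, and finish with the red cap over the end of the rod, down on the steel disc. Lower each one gently along the rod instead of letting it drop, let go of everything, and leave the blue disc, which belongs to another stand, the reference block and the two specimen pucks lying where they are.

Things in the scene. Friction and masses are not known exactly. Their poses are not given: they have to be found in the camera images.
- stand: Fixed durometer stand, cream base in blue tape. Origin on the bench under the spindle axis; base from local x = -55 to 125 mm, 55 mm to each side; column at local x = 90, turned mostly away from the robot. Round aluminium pan, 72 mm across, flat top 185 mm above the bench; on its middle a steel rod, 8 mm thick, tip 247 mm above the bench, last 5 mm tapered. All else is lower than 193 mm.
- black_disc: Black steel loading disc, 68 mm across, 18 mm thick, 0.48 kg, with a 16 mm through hole in the middle; lies flat. Origin: centre of the underside, z up. Its seat is the pan (origin 185 mm above the bench).
- brass_disc: Brass loading disc, 60 mm across, 16 mm thick, 0.36 kg, 16 mm through hole; lies flat. Origin: centre of the underside, z up. Its seat is the black disc (origin 203 mm above the bench).
- steel_disc: Bright steel loading disc, 52 mm across, 14 mm thick, 0.21 kg, 16 mm through hole; lies flat. Origin: centre of the underside, z up. Its seat is the brass disc (origin 219 mm above the bench).
- red_cap: Red ribbed cap, 33 mm across, 26 mm high, 0.04 kg, closed at the top, with a 15 mm bore 20 mm deep from below; stands mouth down. Origin: centre of the underside (the mouth), z up. Its seat is the steel disc (origin 233 mm above the bench), the rod's end inside its bore without touching the bore's end.
- blue_disc: Blue painted disc of another stand, 60 mm across, 16 mm thick, 16 mm hole; not to be used or moved. Origin: centre of the underside.
- test_block: Hardness reference block, a plain bright steel slab 60 (local x) x 40 x 10 mm with small dents, no hole; to be left alone. Origin: centre of the underside.
- dark_puck: Dark brown mounted specimen, a puck 30 mm across and 18 mm high with a metal face on top; to be left alone. Origin: centre of the underside.
- green_puck: Green mounted specimen, a puck 30 mm across and 18 mm high with a metal face on top; to be left alone. Origin: centre of the underside.

How it is judged:
By the outcome, as a careful person would: the job done as asked, in the order asked, and still so for the second after the job is handed in, with the robot touching nothing.
It also fails if it takes over 102 s, if anything falls off the work surface, if the arm or the gripper's body presses on something with over 40 N, if the wrist force passes 120 N, or if a joint passes its speed limit or range.

## Working session

There is one attempt and no reset: what is moved stays moved. The work goes in short steps, Python scripts to look and compute and a tool call to move; the robot and the scene stay as the last step left them, time stands still between calls to the robot, and variables do not carry over. Pictures are saved under pics/ and viewed, at most 15 in all, crops included, and the job is handed in when it is done.

Besides the shell and the picture viewer there is one more tool, called as name([rows], argument=value, ...), one row to a line, values as JSON. play_rows: Moves the arm, as the interface text tells. Its arguments: {"type":"object","properties":{"increments":{"type":"array","items":{"type":"array","items":{"type":"number"}}}},"required":["increments"]}

```bash
mkdir -p pics; cat > h.py <<'E'
import numpy as np, cv2
from plant import observe, viewer, ticket
def grab(n):
    s=observe(); f=viewer.grab_frame(n); return s,f
def cam(s,f):
    if 'world_to_cam' in f: return np.linalg.inv(np.array(f['world_to_cam']))
    T=np.eye(4); T[:3,:3]=np.array(s['ee_rot']); T[:3,3]=s['tcp_pos']
    return T@np.array(f['tool_from_camera'])
def ray(s,f,u,v,z):
    M=cam(s,f); d=M[:3,:3]@np.array([(u-f['cx'])/f['fx'],-(v-f['cy'])/f['fy'],-1.]); o=M[:3,3]
    return o+d*(z-o[2])/d[2]
def proj(s,f,p):
    q=np.linalg.inv(cam(s,f))@np.append(p,1.); return np.array([f['cx']+f['fx']*q[0]/-q[2], f['cy']-f['fy']*q[1]/-q[2]])
E
python3 - <<'E'
from h import *
for n in ['top','side','wrist']:
    s,f=grab(n); cv2.imwrite(f'pics/{n}0.png',f['pixels']); print(n,{k:v for k,v in f.items() if k not in('pixels',)})
print(s)
E
```

```text
top {'fx': 509.75986601628534, 'fy': 509.75986601628534, 'cx': 284.5068338386672, 'cy': 206.79689883164787, 'world_to_cam': array([[-0.01522291, -0.99987512,  0.00424417,  0.01067526],
       [ 0.99604695, -0.01479284,  0.08758794, -0.53171255],
       [-0.08751421,  0.00556074,  0.99614775, -1.08013409],
       [ 0.        ,  0.        ,  0.        ,  1.        ]])}
side {'fx': 458.7895266946913, 'fy': 458.7895266946913, 'cx': 277.8945816985492, 'cy': 214.31887738067854, 'world_to_cam': array([[-0.73866013, -0.67407404, -0.00232315,  0.39992443],
       [ 0.36521689, -0.40310196,  0.83912182, -0.19919472],
       [-0.5665667 ,  0.61897739,  0.54393857, -0.72835981],
       [ 0.        ,  0.        ,  0.        ,  1.        ]])}
wrist {'fx': 345.2327643549167, 'fy': 345.2327643549167, 'cx': 277.2781845261062, 'cy': 211.56463530136452, 'tool_from_camera': array([[ 5.55076965e-04,  9.56377417e-01,  2.92133408e-01,
         7.92259961e-02],
       [ 9.99999815e-01, -6.03202067e-04,  7.46644204e-05,
         2.55499382e-05],
       [ 2.47622841e-04,  2.92133313e-01, -9.56377575e-01,
    
[... 240 characters left out ...]
5189298]), 'qvel': array([ 0.07181699,  0.01628926, -0.01077564, -0.24691411,  0.02425378,
       -0.01622667, -0.04354906]), 'effort': array([ 5.73820551e-03, -6.57800674e+01,  1.34087373e+00, -4.04705250e+01,
       -5.95906656e-02,  4.09118738e-02,  8.95586572e-05]), 'tcp_pos': array([ 0.27712364, -0.58749047,  0.22174047]), 'ee_rot': array([[ 9.04404660e-01,  4.26675102e-01, -7.54415287e-04],
       [ 4.26675747e-01, -9.04403771e-01,  1.27518932e-03],
       [-1.38204499e-04, -1.47517787e-03, -9.99998902e-01]]), 'wrist_force': array([ 0.06100251, -0.25808096,  0.07031494]), 'torque': array([-0.0174784 , -0.00974942,  0.0015231 ]), 'grasp_force': 0.0, 'gripper_width': 0.08701157451242074}
```

View pics/top0.png

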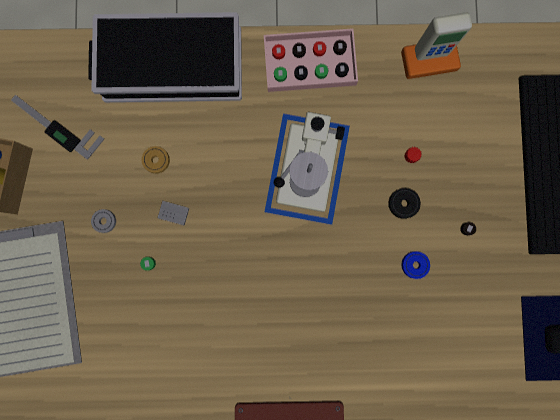

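View pics/side0.png

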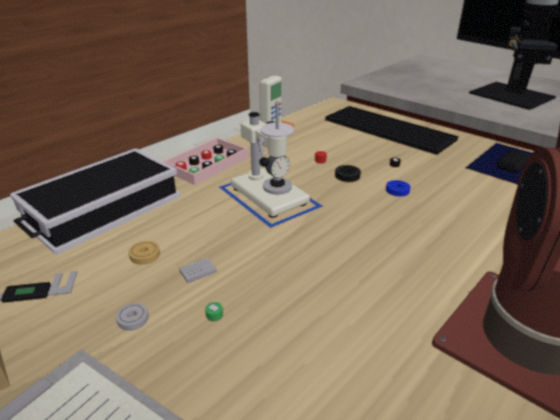

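The top view shows the brass disc (155,160), steel disc (103,221), black disc (404,203), cap (413,155), blue disc (416,265), dark puck (468,228), green puck (148,263) and pan (309,172). The side view shows the same layout, with the column behind the pan. Next I'll measure the positions and view the stand close up.

```bash
cat > m.py <<'E'
from h import *
s,f=grab('top'); im=f['pixels']; hsv=cv2.cvtColor(im,cv2.COLOR_BGR2HSV)
for n,(u,v),r,h,lo,hi in [('black',(404,203),26,.018,(0,0,0),(180,255,70)),('brass',(155,160),24,.016,(12,140,60),(26,255,255)),
  ('steel',(103,221),20,.014,(95,0,60),(140,90,255)),('red',(413,155),14,.026,(0,150,60),(8,255,255))]:
    m=cv2.inRange(hsv,lo,hi); k=np.zeros_like(m); cv2.circle(k,(u,v),r,255,-1); m&=k
    c=max(cv2.findContours(m,cv2.RETR_EXTERNAL,cv2.CHAIN_APPROX_NONE)[0],key=cv2.contourArea)
    c=cv2.convexHull(c); e=cv2.fitEllipse(c); print(n,np.round(e[0],1),np.round(e[1],1),np.round(ray(s,f,*e[0],h*.7)[:2],4))
print('pan guess',ray(s,f,309,172,.185))
sc=cv2.resize(im[95:235,250:380],None,fx=3,fy=3,interpolation=cv2.INTER_CUBIC)
s,f=grab('side'); sd=cv2.resize(f['pixels'][90:230,210:340],None,fx=3,fy=3,interpolation=cv2.INTER_CUBIC)
cv2.imwrite('pics/c1.png',np.hstack([sc,sd]))
E
python3 m.py
```

```text
black [403.9 202.8] [30.7 32.1] [ 0.5376 -0.259 ]
brass [155.  159.4] [26.2 27.2] [0.6419 0.2865]
steel [102.8 220.7] [22.4 23.9] [0.5084 0.3996]
red [412.6 154.5] [14.8 17.1] [ 0.6433 -0.2805]
pan guess [ 0.58181775 -0.04290389  0.185     ]
```

View pics/c1.png

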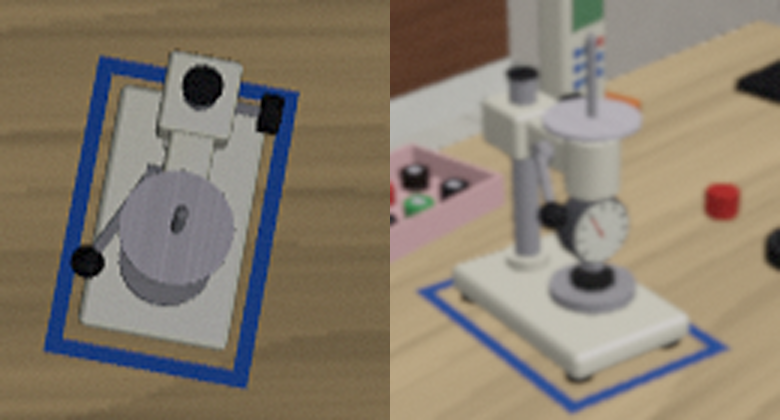

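The crop shows the rod's tip at about (311,165) and base at (308,172) in the top view, and the tip at (277,103) in the side view. The column and lever are lower than the pan. I'm moving over the black disc.

play_rows([
  [0.02,-0.01,0,0,0,3,100],
  [0.06,-0.03,0,0,0,8,100],
  [0.11,-0.055,0.005,0,0,13,100],
  [0.165,-0.082,0.01,0,0,18,100],
  [0.22,-0.11,0.015,0,0,23,100],
  [0.27,-0.135,0.02,0,0,25.3,100],
  [0.32,-0.159,0.02,0,0,25.3,100],
  [0.355,-0.176,0.02,0,0,25.3,100],
  [0.372,-0.185,0.02,0,0,25.3,100],
  [0.3755,-0.1864,0.02,0,0,25.3,100],
])

```text
time_s: 1.5
tcp_pos: [0.5375, -0.2588, 0.2024]
ee_rot: [[1.0, 0.0, -0.0], [0.0, -1.0, 0.0], [-0.0, -0.0, -1.0]]
wrist_force: [-0.1, 0.2, 0.3]
gripper_width: 0.0872
grasp_force: 0.0
```

```bash
python3 - <<'E'
from h import *
s,f=grab('wrist'); print(s['time_s'],s['tcp_pos'],np.round(s['ee_rot'],4),s['qvel'].round(1))
cv2.imwrite('pics/w1.png',f['pixels'])
M=cam(s,f); print(proj(s,f,np.array([.5376,-.259,.018])))
for n in['top','side']:
  s,f=grab(n); P=[(310.7,165,.247),(308,172.3,.185),(309,170.3,.185)] if n=='top' else [(277,103.3,.247),(277.3,128.7,.185)]
  for p in P: print(n,ray(s,f,*p).round(4))
E
```

```text
1.5 [ 0.53753328 -0.25875626  0.20242457] [[ 1.e+00  3.e-04 -3.e-04]
 [ 3.e-04 -1.e+00  0.e+00]
 [-3.e-04 -0.e+00 -1.e+00]] [-0.6  0.7  1.1 -1.1  0.9  0.4 -2.2]
[277.0228692 186.9592251]
top [ 0.5844 -0.0427  0.247 ]
top [ 0.5813 -0.041   0.185 ]
top [ 0.585 -0.043  0.185]
side [ 0.5664 -0.0255  0.247 ]
side [ 0.5779 -0.0387  0.185 ]
```

View pics/w1.png

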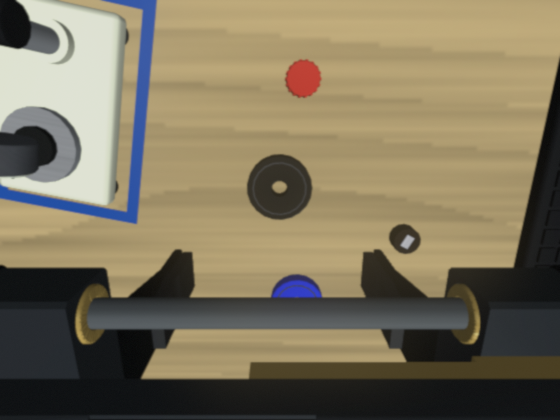

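The wrist view shows the black disc at (279,187), the cap at (303,78), the dark puck at (405,238), the blue disc under the rail and the stand on the left. I'll locate the disc by this view.

```bash
cat > w.py <<'E'
from h import *
import sys
# usage: w.py name x y height  : find disc near predicted spot in wrist view
C={'black':((0,0,0),(180,255,75)),'brass':((10,110,50),(28,255,255)),'steel':((90,0,60),(145,110,255)),'red':((0,130,50),(10,255,255))}
n=sys.argv[1]; x,y,h,R=map(float,sys.argv[2:6])
s,f=grab('wrist'); im=f['pixels']; p=proj(s,f,np.array([x,y,h])); d=np.linalg.norm(cam(s,f)[:3,3]-[x,y,h])
m=cv2.inRange(cv2.cvtColor(im,cv2.COLOR_BGR2HSV),*C[n]); k=np.zeros_like(m)
cv2.circle(k,tuple(int(q) for q in p.round()),int(f['fx']*R/d*1.35),255,-1); m&=k
c=max(cv2.findContours(m,cv2.RETR_EXTERNAL,cv2.CHAIN_APPROX_NONE)[0],key=cv2.contourArea)
e=cv2.fitEllipse(cv2.convexHull(c)); q=ray(s,f,*e[0],h)
print(s['time_s'],'pred',p.round(1),'found',np.round(e,1) if 0 else [np.round(a,1) for a in e],'expect dia',round(f['fx']*2*R/d,1))
print('centre',q.round(4),'tcp',s['tcp_pos'].round(4),'d world',(q-s['tcp_pos']).round(4))
E
python3 w.py black .5376 -.259 .013 .034
```

```text
1.65 pred [274.8 184.7] found [array([276.8, 185.4]), array([63.1, 63.8]), np.float64(13.1)] expect dia 65.4
centre [ 0.5368 -0.261   0.013 ] tcp [ 0.5364 -0.2609  0.2025] d world [ 5.000e-04 -1.000e-04 -1.895e-01]
```

play_rows([
  [0.0005,0,0.02,0,0,0,100],
  [0.0005,0,0.055,0,0,0,100],
  [0.0005,0,0.095,0,0,0,100],
  [0.0005,0,0.13,0,0,0,100],
  [0.0005,0,0.16,0,0,0,100],
  [0.0005,0,0.18,0,0,0,100],
  [0.0005,0,0.19,0,0,0,100],
  [0.0005,0,0.195,0,0,0,100],
  [0.0005,0,0.195,0,0,0,100],
])

```text
time_s: 2.82
tcp_pos: [0.5382, -0.2592, 0.0081]
ee_rot: [[1.0, -0.001, 0.001], [-0.001, -1.0, -0.0], [0.001, 0.0, -1.0]]
wrist_force: [0.0, -0.0, 0.1]
gripper_width: 0.0866
grasp_force: 0.0
```

play_rows([
  [0,0,0.002,0,0,0,100],
  [0,0,0.003,0,0,0,80],
  [0,0,0.003,0,0,0,60],
  [0,0,0.003,0,0,0,60],
  [0,0,0.003,0,0,0,60],
  [0,0,0.003,0,0,0,60],
  [0,0,0.003,0,0,0,60],
])

```text
time_s: 3.7
tcp_pos: [0.5379, -0.2593, 0.0047]
ee_rot: [[1.0, -0.001, 0.0], [-0.001, -1.0, -0.0], [0.0, 0.0, -1.0]]
wrist_force: [-0.7, -1.7, 2.0]
gripper_width: 0.0666
grasp_force: 30.4
```

```bash
python3 - <<'E'
from h import *
import time
for i in range(4):
    s,f=grab('wrist'); print(s['time_s'],s['tcp_pos'].round(4),s['gripper_width'],s['grasp_force'],np.round(s['wrist_force'],1))
cv2.imwrite('pics/w2.png',f['pixels'])
E
```

```text
3.7 [ 0.5379 -0.2593  0.0047] 0.06657753144838961 30.3968991455622 [-0.7 -1.7  2. ]
3.75 [ 0.5379 -0.2593  0.0047] 0.06638436857303322 30.39598029339686 [-0.3 -2.1  1.7]
3.8 [ 0.5379 -0.2593  0.0047] 0.06634615339700387 30.394862901885062 [-0.9 -1.9  1.8]
3.85 [ 0.5379 -0.2593  0.0047] 0.06645259224444276 30.402735339011997 [-0.8 -1.8  1.9]
```

View pics/w2.png

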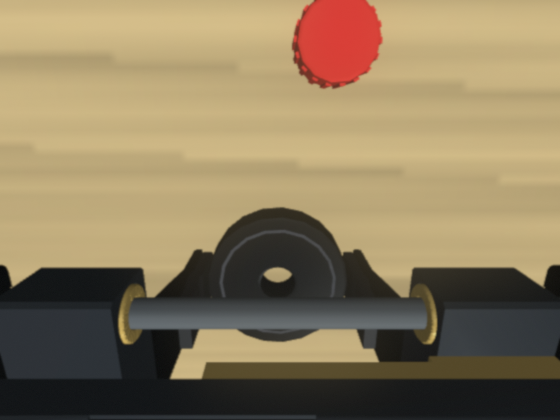

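The disc sits centred between the pads with its hole at (278,283). I'm lifting and carrying it to a viewing spot short of the rod.

play_rows([
  [0,0,-0.01,0,0,0,60],
  [0,0,-0.04,0,0,0,60],
  [0,0,-0.09,0,0,0,60],
  [0,0,-0.14,0,0,0,60],
  [0,-0.02,-0.19,0,0,0,60],
  [-0.01,-0.05,-0.235,0,0,0,60],
  [-0.02,-0.09,-0.275,0,0,0,60],
  [-0.03,-0.13,-0.305,0,0,0,60],
  [-0.038,-0.17,-0.32,0,0,0,60],
  [-0.038,-0.2,-0.32,0,0,0,60],
])

```text
time_s: 5.15
tcp_pos: [0.4996, -0.0566, 0.3263]
ee_rot: [[1.0, 0.001, 0.002], [0.001, -1.0, -0.0], [0.002, 0.0, -1.0]]
wrist_force: [0.7, -0.3, -4.8]
gripper_width: 0.0668
grasp_force: 30.4
```

play_rows([
  [0,-0.013,0,0,0,0,60],
  [0,-0.017,0,0,0,0,60],
  [0,-0.017,0,0,0,0,60],
  [0,-0.017,0,0,0,0,60],
])

```text
time_s: 5.65
tcp_pos: [0.5, -0.0433, 0.3242]
ee_rot: [[1.0, -0.003, -0.001], [-0.003, -1.0, -0.0], [-0.001, 0.0, -1.0]]
wrist_force: [-0.8, -0.4, -3.6]
gripper_width: 0.0663
grasp_force: 30.4
```

```bash
python3 - <<'E'
from h import *
s,f=grab('wrist'); cv2.imwrite('pics/w3.png',f['pixels']); np.save('w3.npy',dict(s=s,f=f),allow_pickle=True)
print(s['time_s'],s['tcp_pos'].round(4),s['gripper_width'],s['grasp_force'],s['wrist_force'],s['qvel'].round(2))
for z in(.247,.185): print(proj(s,f,np.array([.583,-.0425,z])))
E
```

```text
5.65 [ 0.5    -0.0433  0.3242] 0.06629381168408668 30.409930183086544 [-0.77715267 -0.38112373 -3.57376782] [ 0.05 -0.09 -0.24  0.07 -0.02 -0.05 -0.2 ]
[274.95675763 100.18688381]
[275.46680452 101.34722337]
```

View pics/w3.png

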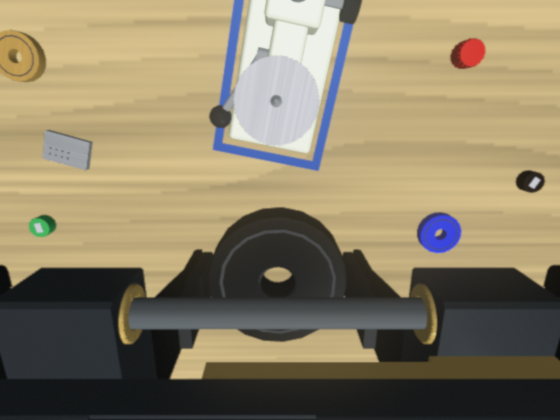

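The rod is seen end-on at about (277,101), with the pan around it and the held disc's hole at (278,282). I'll compute both with the wrist camera.

```bash
cat > r.py <<'E'
from h import *
def rod(s,f,g=(277,101),r=14,zt=.247):
    "darkest compact blob in pan near g -> rod tip end-on"
    u,v=int(g[0]),int(g[1]); G=cv2.cvtColor(f['pixels'],cv2.COLOR_BGR2GRAY)[v-r:v+r+1,u-r:u+r+1]
    m=(G<(int(G.min())+np.median(G))/2).astype(np.uint8)
    n,l,st,c=cv2.connectedComponentsWithStats(m); i=1+np.argmin(np.linalg.norm(c[1:]-r,axis=1)); p=c[i]+[u-r,v-r]
    return p,st[i],ray(s,f,*p,zt)
def ell(f,box,thr,inv=False):
    x0,y0,x1,y1=box; G=cv2.cvtColor(f['pixels'],cv2.COLOR_BGR2GRAY)[y0:y1,x0:x1]
    m=((G>thr)^inv).astype(np.uint8); c=max(cv2.findContours(m,cv2.RETR_EXTERNAL,cv2.CHAIN_APPROX_NONE)[0],key=cv2.contourArea)
    e=cv2.fitEllipse(c); return np.array(e[0])+[x0,y0],e
E
python3 - <<'E'
from r import *
d=np.load('w3.npy',allow_pickle=True).item(); s,f=d['s'],d['f']
p,st,q=rod(s,f); print('rod',p,st,q.round(4))
hsv=cv2.cvtColor(f['pixels'],cv2.COLOR_BGR2HSV); print(hsv[268:298:3,278].tolist())
# disc rim in gripper: bottom edge (outer underside) and hole
z=s['tcp_pos'][2]
print('proj axis at disc top/bottom',proj(s,f,s['tcp_pos']+[0,0,.0133]),proj(s,f,s['tcp_pos']-[0,0,.0047]))
G=f['pixels'][:,:,2].astype(int); print(G[260:300:2,278].tolist()); print(G[274,255:302].tolist())
E
```

```text
rod [275.47252747 100.05494505] [ 8  8 10 11 91] [ 0.5831 -0.0428  0.247 ]
[[21, 88, 188], [21, 90, 182], [21, 88, 173], [21, 88, 179], [21, 88, 174], [23, 57, 36], [23, 38, 27], [23, 35, 29], [23, 35, 29], [24, 43, 30]]
proj axis at disc top/bottom [276.01695167 280.24383989] [276.14963721 263.72151371]
[40, 40, 40, 79, 188, 190, 176, 173, 175, 180, 174, 85, 27, 27, 27, 29, 29, 29, 30, 44]
[40, 39, 39, 40, 41, 47, 54, 62, 88, 132, 164, 172, 173, 172, 173, 173, 173, 172, 171, 172, 172, 172, 172, 173, 172, 172, 172, 172, 172, 172, 171, 172, 172, 172, 169, 152, 109, 58, 39, 40, 41, 42, 42, 41, 42, 42, 42]
```

play_rows([
  [0.012,0,0,0,0,0,60],
  [0.034,-0.001,0,0,0,0,60],
  [0.058,-0.001,0,0,0,0,60],
  [0.077,-0.001,0,0,0,0,60],
  [0.084,-0.001,0.01,0,0,0,60],
  [0.084,-0.001,0.03,0,0,0,60],
  [0.084,-0.001,0.05,0,0,0,60],
  [0.084,-0.001,0.06,0,0,0,60],
  [0.084,-0.001,0.06,0,0,0,60],
  [0.084,-0.001,0.06,0,0,0,60],
])

```text
time_s: 6.95
tcp_pos: [0.5844, -0.0411, 0.2654]
ee_rot: [[1.0, -0.001, 0.001], [-0.001, -1.0, -0.0], [0.001, 0.0, -1.0]]
wrist_force: [-0.3, 1.5, -4.2]
gripper_width: 0.0668
grasp_force: 30.4
```

```bash
python3 - <<'E'
from h import *
s,f=grab('wrist'); cv2.imwrite('pics/w4.png',f['pixels'][200:420,160:400])
print(s['time_s'],s['tcp_pos'].round(4),s['wrist_force'].round(1),s['qvel'].round(2),s['ee_rot'][:,2].round(4))
s,f=grab('side'); cv2.imwrite('pics/s4.png',cv2.resize(f['pixels'][40:180,190:370],None,fx=3,fy=3))
E
```

```text
6.95 [ 0.5844 -0.0411  0.2654] [-0.3  1.5 -4.2] [ 0.14 -0.21  0.02 -0.34 -0.02 -0.08  0.05] [ 0.0011 -0.     -1.    ]
```

View pics/w4.png

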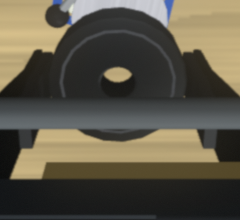

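The rod is hidden behind the disc's hole edge, so I'm lowering with a check on the force.

play_rows([
  [0,0,0.003,0,0,0,60],
  [0,0,0.008,0,0,0,60],
  [0,0,0.014,0,0,0,60],
  [0,0,0.02,0,0,0,60],
  [0,0,0.027,0,0,0,60],
  [0,0,0.034,0,0,0,60],
  [0,0,0.042,0,0,0,60],
  [0,0,0.05,0,0,0,60],
  [0,0,0.056,0,0,0,60],
  [0,0,0.06,0,0,0,60],
])

```text
time_s: 8.3
tcp_pos: [0.584, -0.0411, 0.2041]
ee_rot: [[1.0, -0.001, -0.0], [-0.001, -1.0, 0.0], [-0.0, -0.0, -1.0]]
wrist_force: [-0.5, 0.4, -4.5]
gripper_width: 0.0665
grasp_force: 30.4
```

play_rows([
  [0,0,0.003,0,0,0,60],
  [0,0,0.006,0,0,0,60],
  [0,0,0.009,0,0,0,60],
  [0,0,0.011,0,0,0,60],
  [0,0,0.012,0,0,0,60],
  [0,0,0.012,0,0,0,60],
])

```text
time_s: 9.05
tcp_pos: [0.5841, -0.0411, 0.1926]
ee_rot: [[1.0, -0.001, 0.0], [-0.001, -1.0, 0.0], [0.0, -0.0, -1.0]]
wrist_force: [0.7, 0.0, -5.6]
gripper_width: 0.0664
grasp_force: 30.4
```

```bash
python3 - <<'E'
from h import *
s,f=grab('wrist'); cv2.imwrite('pics/w5.png',f['pixels'])
print(s['time_s'],s['tcp_pos'].round(4),s['wrist_force'].round(1),s['qvel'].round(2))
s,f=grab('side'); cv2.imwrite('pics/s5.png',cv2.resize(f['pixels'][40:180,190:370],None,fx=3,fy=3))
E
```

```text
9.05 [ 0.5841 -0.0411  0.1926] [ 0.7  0.  -5.6] [ 0.03 -0.09 -0.08 -0.21  0.    0.12  0.07]
```

View pics/s5.png

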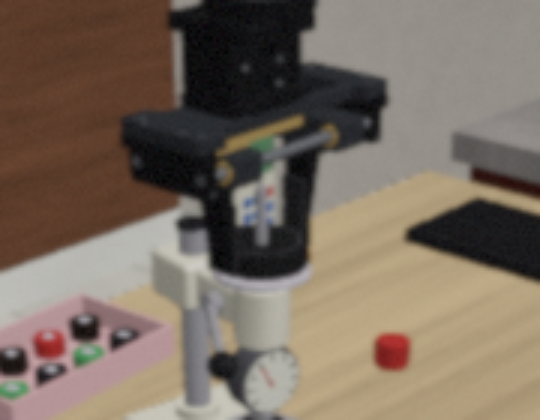

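The side view shows the rod through the disc's hole, with the disc just above the pan.

play_rows([
  [0,0,0.001,0,0,0,60],
  [0,0,0.002,0,0,0,60],
  [0,0,0.0025,0,0,0,60],
  [0,0,0.003,0,0,0,60],
  [0,0,0.003,0,0,0,60],
])

```text
time_s: 9.78
tcp_pos: [0.5841, -0.0411, 0.1897]
ee_rot: [[1.0, -0.001, 0.0], [-0.001, -1.0, -0.0], [0.0, 0.0, -1.0]]
wrist_force: [-0.1, -0.6, -2.4]
gripper_width: 0.0663
grasp_force: 30.4
```

play_rows([
  [0,0,0.0005,0,0,0,60],
  [0,0,0.0005,0,0,0,80],
  [0,0,0.0005,0,0,0,90],
  [0,0,0.0005,0,0,0,95],
  [0,0,0.0005,0,0,0,95],
  [0,0,-0.005,0,0,0,95],
  [0,0,-0.02,0,0,0,95],
  [0,0,-0.05,0,0,0,95],
  [0,0,-0.09,0,0,0,95],
  [-0.02,0,-0.12,0,0,0,95],
])

```text
time_s: 11.02
tcp_pos: [0.5647, -0.0409, 0.3122]
ee_rot: [[1.0, -0.001, 0.002], [-0.001, -1.0, 0.0], [0.002, -0.0, -1.0]]
wrist_force: [1.0, 0.3, 1.5]
gripper_width: 0.0827
grasp_force: 0.0
```

play_rows([
  [-0.03,0,-0.01,0,0,0,100],
  [-0.055,0,-0.015,0,0,0,100],
  [-0.065,0,-0.015,0,0,0,100],
  [-0.065,0,-0.015,0,0,0,100],
  [-0.065,0,-0.015,0,0,0,100],
])

```text
time_s: 11.65
tcp_pos: [0.4996, -0.041, 0.3243]
ee_rot: [[1.0, -0.001, -0.0], [-0.001, -1.0, 0.0], [-0.0, -0.0, -1.0]]
wrist_force: [0.0, 0.7, -0.1]
gripper_width: 0.0872
grasp_force: 0.0
```

```bash
python3 - <<'E'
from r import *
s,f=grab('wrist'); cv2.imwrite('pics/w6.png',f['pixels']); np.save('w6.npy',dict(s=s,f=f),allow_pickle=True)
print(s['time_s'],s['tcp_pos'].round(4),s['wrist_force'].round(1),s['gripper_width'])
print(proj(s,f,np.array([.583,-.0425,.247])))
E
```

```text
11.65 [ 0.4996 -0.041   0.3243] [ 0.   0.7 -0.1] 0.08719270677855269
[278.68134495  99.61055439]
```

View pics/w6.png

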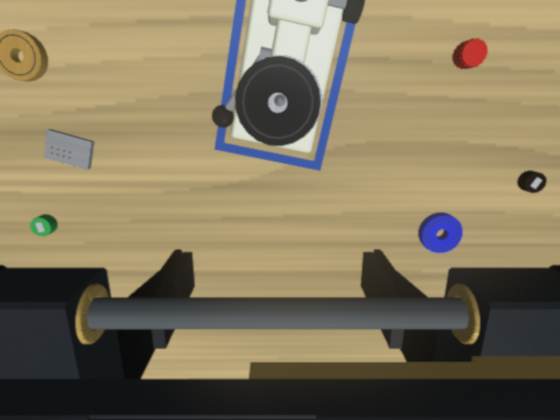

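The black disc lies on the pan with the rod (277,101) in the middle of its hole. On to the brass disc.

play_rows([
  [0.005,-0.015,0,0,0,0,100],
  [0.02,-0.05,0,0,0,0,100],
  [0.04,-0.095,0.01,0,0,0,100],
  [0.06,-0.14,0.03,0,0,0,100],
  [0.08,-0.185,0.055,0,0,0,100],
  [0.1,-0.23,0.08,0,0,0,100],
  [0.12,-0.275,0.1,0,0,0,100],
  [0.135,-0.31,0.115,0,0,0,100],
  [0.142,-0.324,0.124,0,0,0,100],
  [0.142,-0.3275,0.124,0,0,0,100],
])

```text
time_s: 12.95
tcp_pos: [0.6408, 0.2874, 0.1992]
ee_rot: [[1.0, 0.0, -0.002], [0.0, -1.0, -0.0], [-0.002, 0.0, -1.0]]
wrist_force: [0.7, 0.2, 0.3]
gripper_width: 0.0874
grasp_force: 0.0
```

play_rows([
  [0,0,0,0,0,0,100],
  [0,0,0,0,0,0,100],
])

```text
time_s: 13.2
tcp_pos: [0.6418, 0.2851, 0.2018]
ee_rot: [[1.0, -0.003, 0.002], [-0.003, -1.0, -0.0], [0.002, 0.0, -1.0]]
wrist_force: [0.2, -0.6, 0.8]
gripper_width: 0.0869
grasp_force: 0.0
```

```bash
python3 w.py brass .6419 .2865 .016 .030
```

```text
13.2 pred [275.4 187. ] found [array([276.4, 186.7]), array([57.1, 57.3]), np.float64(137.4)] expect dia 58.2
centre [0.6422 0.2855 0.016 ] tcp [0.6418 0.2851 0.2018] d world [ 0.0004  0.0004 -0.1858]
```

play_rows([
  [0,0,0.02,0,0,0,100],
  [0,0,0.055,0,0,0,100],
  [0,0,0.095,0,0,0,100],
  [0,0,0.13,0,0,0,100],
  [0,0,0.16,0,0,0,100],
  [0,0,0.18,0,0,0,100],
  [0,0,0.19,0,0,0,100],
  [0,0,0.194,0,0,0,100],
  [0,0,0.194,0,0,0,100],
  [0,0,0.194,0,0,0,100],
])

```text
time_s: 14.5
tcp_pos: [0.6419, 0.2867, 0.0076]
ee_rot: [[1.0, -0.001, 0.001], [-0.001, -1.0, 0.001], [0.001, -0.001, -1.0]]
wrist_force: [0.7, -0.7, 0.0]
gripper_width: 0.0871
grasp_force: 0.0
```

play_rows([
  [0,0,0.002,0,0,0,100],
  [0,0,0.003,0,0,0,75],
  [0,0,0.003,0,0,0,50],
  [0,0,0.003,0,0,0,50],
  [0,0,0.003,0,0,0,50],
  [0,0,0.003,0,0,0,50],
  [0,0,0.003,0,0,0,50],
  [0,0,0.003,0,0,0,50],
])

```text
time_s: 15.5
tcp_pos: [0.6413, 0.2863, 0.0036]
ee_rot: [[1.0, -0.001, -0.0], [-0.001, -1.0, -0.0], [-0.0, 0.0, -1.0]]
wrist_force: [0.0, 0.2, 1.1]
gripper_width: 0.0596
grasp_force: 30.0
```

play_rows([
  [0,0,-0.01,0,0,0,50],
  [0,0,-0.04,0,0,0,50],
  [0,0,-0.09,0,0,0,50],
  [-0.01,0.02,-0.14,0,0,0,50],
  [-0.025,0.055,-0.185,0,0,0,50],
  [-0.045,0.095,-0.225,0,0,0,50],
  [-0.065,0.14,-0.265,0,0,0,50],
  [-0.085,0.185,-0.295,0,0,0,50],
  [-0.105,0.23,-0.32,0,0,0,50],
  [-0.12,0.27,-0.33,0,0,0,50],
])

```text
time_s: 16.75
tcp_pos: [0.5203, 0.0151, 0.3358]
ee_rot: [[1.0, -0.001, 0.003], [-0.001, -1.0, -0.0], [0.003, 0.0, -1.0]]
wrist_force: [0.4, -0.1, -3.9]
gripper_width: 0.0599
grasp_force: 30.0
```

play_rows([
  [-0.014,0.035,0,0,0,0,50],
  [-0.02,0.053,0,0,0,0,50],
  [-0.021,0.058,0,0,0,0,50],
  [-0.021,0.058,0,0,0,0,50],
  [-0.021,0.058,0,0,0,0,50],
])

```text
time_s: 17.38
tcp_pos: [0.5003, -0.0402, 0.3335]
ee_rot: [[1.0, 0.001, -0.0], [0.001, -1.0, 0.0], [-0.0, -0.0, -1.0]]
wrist_force: [0.3, 0.6, -3.6]
gripper_width: 0.0596
grasp_force: 30.0
```

```bash
cat > hold.py <<'E'
from r import *
import sys
name,t=sys.argv[1],float(sys.argv[2])   # held disc, height of its top above TCP
s,f=grab('wrist'); cv2.imwrite(f'pics/h_{name}.png',f['pixels']); np.save('h.npy',dict(s=s,f=f),allow_pickle=True)
print(s['time_s'],s['tcp_pos'].round(4),s['wrist_force'].round(1),s['gripper_width'].round(4),s['grasp_force'].round(1))
g=proj(s,f,np.array([.583,-.0425,.247])); print('rod expected px',g.round(1))
a=proj(s,f,s['tcp_pos']+[0,0,t]); print('axis at disc top',a.round(1))
hsv=cv2.cvtColor(f['pixels'],cv2.COLOR_BGR2HSV)
u,v=a.round().astype(int); print('col',[(i,*hsv[i,u].tolist()) for i in range(v-22,v+19,2)]); print('row',v-5,[(i,*hsv[v-5,i].tolist()) for i in range(u-24,u+25,2)])
E
python3 hold.py brass .012
```

```text
Traceback (most recent call last):
  File "hold.py", line 5, in <module>
    print(s['time_s'],s['tcp_pos'].round(4),s['wrist_force'].round(1),s['gripper_width'].round(4),s['grasp_force'].round(1))
                                                                      ^^^^^^^^^^^^^^^^^^^^^^^^
AttributeError: 'float' object has no attribute 'round'
```

View pics/h_brass.png

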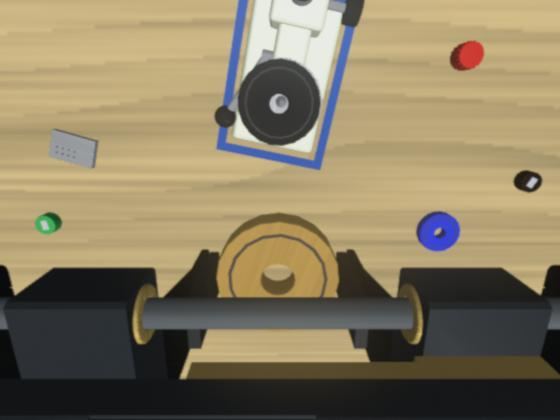

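The brass disc is held centred (hole at about 277,279), and the rod shows at (279,102) within the black disc. I'm moving over the rod.

play_rows([
  [0.012,0,0,0,0,0,50],
  [0.034,0.001,0,0,0,0,50],
  [0.058,0.0015,0,0,0,0,50],
  [0.076,0.0015,0,0,0,0,50],
  [0.083,0.0015,0.01,0,0,0,50],
  [0.083,0.0015,0.03,0,0,0,50],
  [0.083,0.0015,0.05,0,0,0,50],
  [0.083,0.0015,0.065,0,0,0,50],
  [0.083,0.0015,0.068,0,0,0,50],
  [0.083,0.0015,0.068,0,0,0,50],
])

```text
time_s: 18.68
tcp_pos: [0.5832, -0.0431, 0.2659]
ee_rot: [[1.0, -0.001, 0.0], [-0.001, -1.0, 0.0], [0.0, -0.0, -1.0]]
wrist_force: [-0.4, -0.1, -4.1]
gripper_width: 0.0597
grasp_force: 30.0
```

```bash
sed -i "s/s\['gripper_width'\].round(4),s\['grasp_force'\].round(1)/s['gripper_width'],s['qvel'].round(1)/" hold.py; python3 hold.py brass .012 | cut -c1-700
```

```text
18.675 [ 0.5832 -0.0431  0.2659] [-0.4 -0.1 -4.1] 0.05970683362745027 [ 0.  -0.3 -0.1 -0.7  0.1  0.2  0. ]
rod expected px [275.3 253.1]
axis at disc top [276.  278.9]
col [(257, 20, 141, 173), (259, 20, 142, 174), (261, 20, 141, 175), (263, 20, 133, 163), (265, 18, 67, 76), (267, 18, 81, 57), (269, 18, 79, 58), (271, 21, 86, 107), (273, 21, 92, 178), (275, 21, 92, 185), (277, 21, 91, 187), (279, 21, 92, 182), (281, 21, 113, 111), (283, 20, 137, 91), (285, 21, 135, 91), (287, 21, 133, 92), (289, 20, 134, 93), (291, 21, 134, 93), (293, 21, 134, 99), (295, 20, 140, 149), (297, 20, 123, 110)]
row 274 [(252, 20, 141, 172), (254, 20, 140, 173), (256, 20, 139, 176), (258, 20, 140, 178), (260, 20, 141, 170), (262, 20, 137, 115), (264, 21, 104, 132), (266, 21, 92, 180), (268, 21, 91, 182), (270, 21, 91, 182), (272, 21, 92, 182), (274, 21, 92, 182), (276, 21, 91, 182), (278, 21, 91, 182), (280, 21, 92, 183), (282, 21, 91, 183), (284, 20, 91, 184), (286, 20, 91, 184), (288, 21, 92, 182), (290, 21, 100, 146), (292, 20, 133, 96), (294, 20, 140, 151), (296, 20, 141, 177), (298, 20, 143, 175), (300, 20, 140, 175)]
```

play_rows([
  [0,-0.001,0.003,0,0,0,50],
  [0,-0.001,0.008,0,0,0,50],
  [0,-0.001,0.014,0,0,0,50],
  [0,-0.001,0.02,0,0,0,50],
  [0,-0.001,0.027,0,0,0,50],
  [0,-0.001,0.034,0,0,0,50],
  [0,-0.001,0.041,0,0,0,50],
  [0,-0.001,0.047,0,0,0,50],
  [0,-0.001,0.051,0,0,0,50],
  [0,-0.001,0.053,0,0,0,50],
])

```text
time_s: 19.98
tcp_pos: [0.583, -0.0421, 0.2123]
ee_rot: [[1.0, -0.001, -0.0], [-0.001, -1.0, 0.0], [-0.0, -0.0, -1.0]]
wrist_force: [-0.9, -0.7, -4.0]
gripper_width: 0.0591
grasp_force: 30.0
```

play_rows([
  [0,0,0.001,0,0,0,50],
  [0,0,0.002,0,0,0,50],
  [0,0,0.003,0,0,0,50],
  [0,0,0.004,0,0,0,50],
  [0,0,0.004,0,0,0,50],
  [0,0,0.004,0,0,0,50],
])

```text
time_s: 20.72
tcp_pos: [0.5831, -0.0421, 0.2086]
ee_rot: [[1.0, -0.001, 0.0], [-0.001, -1.0, 0.0], [0.0, -0.0, -1.0]]
wrist_force: [-0.4, 0.5, -3.9]
gripper_width: 0.0593
grasp_force: 30.0
```

play_rows([
  [0,0,0.0005,0,0,0,50],
  [0,0,0.001,0,0,0,50],
  [0,0,0.0015,0,0,0,50],
  [0,0,0.002,0,0,0,50],
  [0,0,0.002,0,0,0,50],
])

```text
time_s: 21.35
tcp_pos: [0.5831, -0.042, 0.2066]
ee_rot: [[1.0, -0.001, 0.0], [-0.001, -1.0, 0.0], [0.0, -0.0, -1.0]]
wrist_force: [-0.2, -0.7, -4.1]
gripper_width: 0.0596
grasp_force: 30.0
```

play_rows([
  [0,0,0.0003,0,0,0,50],
  [0,0,0.0006,0,0,0,50],
  [0,0,0.001,0,0,0,50],
  [0,0,0.001,0,0,0,50],
])

```text
time_s: 21.85
tcp_pos: [0.5831, -0.0421, 0.2064]
ee_rot: [[1.0, -0.001, 0.001], [-0.001, -1.0, -0.0], [0.001, 0.0, -1.0]]
wrist_force: [-4.6, 0.2, 5.9]
gripper_width: 0.0598
grasp_force: 30.0
```

Contact is felt (about +10 N). I'm releasing and backing off.

play_rows([
  [0,0,-0.0005,0,0,0,60],
  [0,0,-0.0005,0,0,0,75],
  [0,0,-0.0005,0,0,0,85],
  [0,0,-0.0005,0,0,0,90],
  [0,0,-0.0005,0,0,0,90],
  [0,0,-0.006,0,0,0,90],
  [0,0,-0.02,0,0,0,90],
  [0,0,-0.05,0,0,0,90],
  [0,0,-0.09,0,0,0,90],
  [-0.02,0,-0.11,0,0,0,90],
])

```text
time_s: 23.1
tcp_pos: [0.5641, -0.0418, 0.3186]
ee_rot: [[1.0, -0.0, 0.003], [-0.0, -1.0, 0.0], [0.003, -0.0, -1.0]]
wrist_force: [0.2, -0.1, 0.9]
gripper_width: 0.0787
grasp_force: 0.0
```

play_rows([
  [-0.03,0,-0.005,0,0,0,100],
  [-0.055,0,-0.01,0,0,0,100],
  [-0.063,0,-0.01,0,0,0,100],
  [-0.063,0,-0.01,0,0,0,100],
  [-0.063,0,-0.01,0,0,0,100],
])

```text
time_s: 23.72
tcp_pos: [0.5006, -0.042, 0.3254]
ee_rot: [[1.0, -0.001, -0.0], [-0.001, -1.0, 0.0], [-0.0, -0.0, -1.0]]
wrist_force: [0.4, 0.1, 0.3]
gripper_width: 0.0872
grasp_force: 0.0
```

```bash
python3 - <<'E'
from r import *
s,f=grab('wrist'); im=f['pixels']; cv2.imwrite('pics/w7.png',im)
print(s['time_s'],s['tcp_pos'].round(4))
g=proj(s,f,np.array([.583,-.0425,.219])); h=cv2.cvtColor(im,cv2.COLOR_BGR2HSV)
m=cv2.inRange(h,(10,110,50),(28,255,255)); k=np.zeros_like(m); cv2.circle(k,tuple(g.astype(int).tolist()),42,255,-1); m&=k
c=max(cv2.findContours(m,cv2.RETR_EXTERNAL,cv2.CHAIN_APPROX_NONE)[0],key=cv2.contourArea); e=cv2.fitEllipse(cv2.convexHull(c)); print(g,e,ray(s,f,*e[0],.219).round(4))
cv2.imwrite('pics/c7.png',cv2.resize(im[40:170,200:360],None,fx=3,fy=3))
E
```

```text
23.725 [ 0.5006 -0.042   0.3254]
[277.18444775 101.76988894] ((277.19305419921875, 101.69719696044922), (79.77891540527344, 83.0062484741211), 1.045135259628296) [ 0.5831 -0.0425  0.219 ]
```

View pics/c7.png

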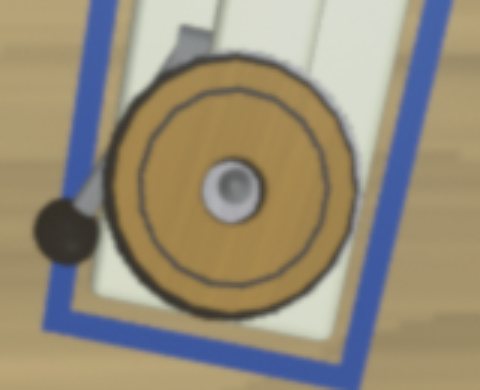

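The brass disc lies concentric on the black one, with the rod (235,187 in the crop) in the middle of its hole. Now the steel disc.

play_rows([
  [0,-0.02,0,0,0,0,100],
  [0,-0.06,0,0,0,0,100],
  [0,-0.115,0,0,0,0,100],
  [0.004,-0.17,0.02,0,0,0,100],
  [0.004,-0.225,0.04,0,0,0,100],
  [0.008,-0.28,0.065,0,0,0,100],
  [0.008,-0.335,0.09,0,0,0,100],
  [0.008,-0.385,0.11,0,0,0,100],
  [0.008,-0.425,0.122,0,0,0,100],
  [0.008,-0.441,0.125,0,0,0,100],
])

```text
time_s: 25.02
tcp_pos: [0.507, 0.4016, 0.1985]
ee_rot: [[1.0, 0.002, -0.003], [0.002, -1.0, 0.0], [-0.003, -0.0, -1.0]]
wrist_force: [-0.3, -0.3, 0.0]
gripper_width: 0.0874
grasp_force: 0.0
```

play_rows([
  [0,0,0,0,0,0,100],
  [0,0,0,0,0,0,100],
  [0,0,0,0,0,0,100],
])

```text
time_s: 25.4
tcp_pos: [0.5094, 0.3975, 0.2013]
ee_rot: [[1.0, -0.003, 0.001], [-0.003, -1.0, -0.0], [0.001, 0.0, -1.0]]
wrist_force: [0.5, 0.2, 0.1]
gripper_width: 0.0872
grasp_force: 0.0
```

```bash
python3 w.py steel .5084 .3996 .014 .026
```

```text
25.4 pred [274.7 187.7] found [array([275.6, 187.6]), array([45.3, 45.8]), np.float64(118.4)] expect dia 50.2
centre [0.5084 0.3987 0.014 ] tcp [0.5094 0.3975 0.2013] d world [-0.001   0.0012 -0.1873]
```

play_rows([
  [-0.0005,-0.0005,0.02,0,0,0,100],
  [-0.0005,-0.0005,0.055,0,0,0,100],
  [-0.0005,-0.0005,0.095,0,0,0,100],
  [-0.0005,-0.0005,0.13,0,0,0,100],
  [-0.0005,-0.0005,0.16,0,0,0,100],
  [-0.0005,-0.0005,0.18,0,0,0,100],
  [-0.0005,-0.0005,0.19,0,0,0,100],
  [-0.0005,-0.0005,0.194,0,0,0,100],
  [-0.0005,-0.0005,0.194,0,0,0,100],
  [-0.0005,-0.0005,0.194,0,0,0,100],
])

```text
time_s: 26.7
tcp_pos: [0.5084, 0.3999, 0.0075]
ee_rot: [[1.0, -0.001, 0.001], [-0.001, -1.0, 0.001], [0.001, -0.001, -1.0]]
wrist_force: [-0.9, 0.3, 0.7]
gripper_width: 0.0873
grasp_force: 0.0
```

play_rows([
  [0,0,0.002,0,0,0,100],
  [0,0,0.003,0,0,0,70],
  [0,0,0.003,0,0,0,40],
  [0,0,0.003,0,0,0,40],
  [0,0,0.003,0,0,0,40],
  [0,0,0.003,0,0,0,40],
  [0,0,0.003,0,0,0,40],
  [0,0,0.003,0,0,0,40],
  [0,0,0.003,0,0,0,40],
])

```text
time_s: 27.82
tcp_pos: [0.5079, 0.3995, 0.0036]
ee_rot: [[1.0, -0.001, -0.0], [-0.001, -1.0, 0.0], [-0.0, -0.0, -1.0]]
wrist_force: [0.0, -0.8, 0.9]
gripper_width: 0.0512
grasp_force: 30.0
```

play_rows([
  [0,0,-0.01,0,0,0,40],
  [0,0,-0.04,0,0,0,40],
  [0,0.01,-0.09,0,0,0,40],
  [0,0.035,-0.135,0,0,0,40],
  [0,0.07,-0.175,0,0,0,40],
  [0,0.11,-0.215,0,0,0,40],
  [0,0.155,-0.25,0,0,0,40],
  [0,0.205,-0.285,0,0,0,40],
  [-0.004,0.255,-0.31,0,0,0,40],
  [-0.008,0.305,-0.325,0,0,0,40],
])

```text
time_s: 29.08
tcp_pos: [0.4993, 0.0933, 0.3306]
ee_rot: [[1.0, -0.0, 0.002], [-0.0, -1.0, 0.0], [0.002, -0.0, -1.0]]
wrist_force: [0.9, -0.5, -2.3]
gripper_width: 0.0511
grasp_force: 30.0
```

play_rows([
  [0,0.05,-0.005,0,0,0,40],
  [0,0.09,-0.006,0,0,0,40],
  [0,0.12,-0.006,0,0,0,40],
  [0,0.133,-0.006,0,0,0,40],
  [0,0.1365,-0.006,0,0,0,40],
  [0,0.1365,-0.006,0,0,0,40],
  [0,0.1365,-0.006,0,0,0,40],
])

```text
time_s: 29.95
tcp_pos: [0.4996, -0.0407, 0.3346]
ee_rot: [[1.0, 0.001, 0.0], [0.001, -1.0, 0.0], [0.0, -0.0, -1.0]]
wrist_force: [0.2, 0.8, -2.3]
gripper_width: 0.0517
grasp_force: 30.0
```

```bash
python3 hold.py steel .010
```

```text
29.95 [ 0.4996 -0.0407  0.3346] [ 0.2  0.8 -2.3] 0.05173608069324306 [ 0.1 -0.1  0.3 -0.   0.1 -0.   0.2]
rod expected px [279.4 100. ]
axis at disc top [276.  276.9]
col [(255, 102, 8, 153), (257, 102, 8, 153), (259, 108, 8, 156), (261, 90, 3, 156), (263, 21, 68, 179), (265, 21, 85, 189), (267, 21, 86, 180), (269, 21, 83, 168), (271, 21, 84, 164), (273, 21, 83, 168), (275, 21, 87, 173), (277, 21, 85, 173), (279, 21, 84, 173), (281, 20, 51, 111), (283, 100, 9, 82), (285, 98, 12, 83), (287, 100, 9, 82), (289, 100, 9, 84), (291, 105, 11, 90), (293, 102, 10, 122), (295, 105, 10, 155)]
row 272 [(252, 105, 10, 157), (254, 107, 11, 157), (256, 105, 10, 156), (258, 105, 10, 155), (260, 105, 10, 152), (262, 24, 10, 123), (264, 21, 81, 157), (266, 20, 86, 167), (268, 21, 86, 166), (270, 21, 84, 166), (272, 21, 86, 166), (274, 21, 84, 166), (276, 21, 84, 166), (278, 21, 84, 166), (280, 21, 84, 166), (282, 21, 85, 165), (284, 21, 85, 165), (286, 21, 85, 165), (288, 21, 83, 165), (290, 21, 82, 161), (292, 23, 29, 106), (294, 102, 9, 142), (296, 105, 10, 154), (298, 100, 10, 155), (300, 100, 10, 156)]
```

play_rows([
  [0.012,0,0,0,0,0,40],
  [0.034,0,0,0,0,0,40],
  [0.058,0,0,0,0,0,40],
  [0.076,0,0,0,0,0,40],
  [0.083,0,0.01,0,0,0,40],
  [0.083,0,0.03,0,0,0,40],
  [0.083,0,0.05,0,0,0,40],
  [0.083,0,0.063,0,0,0,40],
  [0.083,0,0.066,0,0,0,40],
  [0.083,0,0.066,0,0,0,40],
])

```text
time_s: 31.25
tcp_pos: [0.5827, -0.0421, 0.2689]
ee_rot: [[1.0, -0.001, 0.0], [-0.001, -1.0, 0.0], [0.0, -0.0, -1.0]]
wrist_force: [0.1, 0.9, -1.4]
gripper_width: 0.0512
grasp_force: 30.0
```

play_rows([
  [0,0,0.004,0,0,0,40],
  [0,0,0.01,0,0,0,40],
  [0,0,0.016,0,0,0,40],
  [0,0,0.022,0,0,0,40],
  [0,0,0.028,0,0,0,40],
  [0,0,0.034,0,0,0,40],
  [0,0,0.039,0,0,0,40],
  [0,0,0.042,0,0,0,40],
  [0,0,0.0435,0,0,0,40],
  [0,0,0.0435,0,0,0,40],
])

```text
time_s: 32.5
tcp_pos: [0.5826, -0.0421, 0.2251]
ee_rot: [[1.0, -0.001, -0.0], [-0.001, -1.0, 0.0], [-0.0, -0.0, -1.0]]
wrist_force: [0.3, 0.5, -1.4]
gripper_width: 0.0512
grasp_force: 30.0
```

play_rows([
  [0,0,0.0005,0,0,0,40],
  [0,0,0.001,0,0,0,40],
  [0,0,0.0015,0,0,0,40],
  [0,0,0.002,0,0,0,40],
  [0,0,0.002,0,0,0,40],
])

```text
time_s: 33.12
tcp_pos: [0.5825, -0.0421, 0.223]
ee_rot: [[1.0, -0.001, -0.0], [-0.001, -1.0, 0.0], [-0.0, -0.0, -1.0]]
wrist_force: [0.4, -1.1, -2.0]
gripper_width: 0.0513
grasp_force: 30.0
```

play_rows([
  [0,0,0.0003,0,0,0,40],
  [0,0,0.0006,0,0,0,40],
  [0,0,0.0008,0,0,0,40],
  [0,0,0.0008,0,0,0,40],
])

```text
time_s: 33.62
tcp_pos: [0.5826, -0.0421, 0.2226]
ee_rot: [[1.0, -0.001, 0.0], [-0.001, -1.0, -0.0], [0.0, 0.0, -1.0]]
wrist_force: [-1.3, -0.1, 1.2]
gripper_width: 0.0514
grasp_force: 30.0
```

Contact again. I'm releasing and backing off.

play_rows([
  [0,0,0,0,0,0,50],
  [0,0,0,0,0,0,65],
  [0,0,0,0,0,0,75],
  [0,0,0,0,0,0,80],
  [0,0,0,0,0,0,80],
  [0,0,-0.006,0,0,0,80],
  [0,0,-0.02,0,0,0,80],
  [0,0,-0.05,0,0,0,80],
  [0,0,-0.085,0,0,0,80],
  [-0.02,0,-0.1,0,0,0,90],
])

```text
time_s: 34.88
tcp_pos: [0.5636, -0.0418, 0.3252]
ee_rot: [[1.0, -0.0, 0.003], [-0.0, -1.0, 0.0], [0.003, -0.0, -1.0]]
wrist_force: [-0.2, -0.1, 0.7]
gripper_width: 0.0741
grasp_force: 0.0
```

play_rows([
  [-0.03,0,0,0,0,0,100],
  [-0.055,0,0,0,0,0,100],
  [-0.063,0,0,0,0,0,100],
  [-0.063,0,0,0,0,0,100],
  [-0.063,0,0,0,0,0,100],
])

```text
time_s: 35.5
tcp_pos: [0.5002, -0.042, 0.3223]
ee_rot: [[1.0, -0.001, 0.0], [-0.001, -1.0, 0.0], [0.0, -0.0, -1.0]]
wrist_force: [-0.3, 0.2, -0.9]
gripper_width: 0.087
grasp_force: 0.0
```

```bash
python3 - <<'E'
from r import *
s,f=grab('wrist'); im=f['pixels']
print(s['time_s'],s['tcp_pos'].round(4), proj(s,f,np.array([.583,-.0425,.233])), proj(s,f,np.array([.583,-.0425,.247])))
cv2.imwrite('pics/c8.png',cv2.resize(im[40:170,200:360],None,fx=3,fy=3))
E
```

```text
35.5 [ 0.5002 -0.042   0.3223] [277.23139473 100.94441804] [277.2133741 100.6365924]
```

View pics/c8.png

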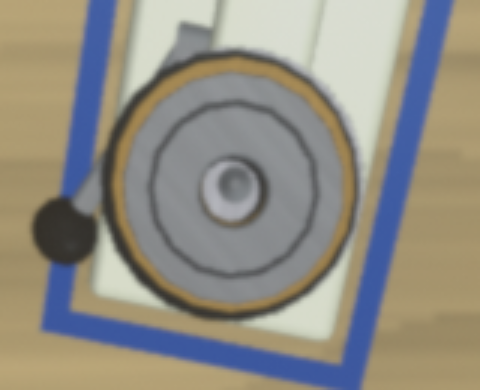

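The steel disc lies centred on the brass one, with the rod at (235,186) in the middle of its hole. On to the cap.

play_rows([
  [0.005,0.015,0,0,0,0,100],
  [0.015,0.045,0,0,0,0,100],
  [0.035,0.085,0,0,0,0,100],
  [0.06,0.12,0.01,0,0,0,100],
  [0.085,0.155,0.035,0,0,0,100],
  [0.11,0.19,0.065,0,0,0,100],
  [0.13,0.22,0.09,0,0,0,100],
  [0.14,0.235,0.105,0,0,0,100],
  [0.143,0.2385,0.112,0,0,0,100],
  [0.143,0.2385,0.112,0,0,0,100],
])

```text
time_s: 36.8
tcp_pos: [0.6425, -0.2798, 0.2104]
ee_rot: [[1.0, 0.0, -0.0], [0.0, -1.0, 0.001], [-0.0, -0.001, -1.0]]
wrist_force: [0.0, 0.1, 0.7]
gripper_width: 0.087
grasp_force: 0.0
```

play_rows([
  [0,0,0,0,0,0,100],
  [0,0,0,0,0,0,100],
  [0,0,0,0,0,0,100],
])

```text
time_s: 37.17
tcp_pos: [0.6425, -0.2803, 0.2111]
ee_rot: [[1.0, -0.0, 0.001], [-0.0, -1.0, -0.0], [0.001, 0.0, -1.0]]
wrist_force: [0.5, -0.2, 0.5]
gripper_width: 0.0871
grasp_force: 0.0
```

```bash
python3 w.py red .6433 -.2805 .026 .0165
```

```text
37.175 pred [276.9 186.3] found [array([279., 186.]), array([31.8, 32.9]), np.float64(177.9)] expect dia 32.1
centre [ 0.6437 -0.2827  0.026 ] tcp [ 0.6425 -0.2803  0.2111] d world [ 0.0012 -0.0023 -0.1851]
```

play_rows([
  [0.001,0.002,0.02,0,0,0,100],
  [0.001,0.002,0.055,0,0,0,100],
  [0.001,0.002,0.095,0,0,0,100],
  [0.001,0.002,0.135,0,0,0,100],
  [0.001,0.002,0.165,0,0,0,100],
  [0.001,0.002,0.188,0,0,0,100],
  [0.001,0.002,0.198,0,0,0,100],
  [0.001,0.002,0.203,0,0,0,100],
  [0.001,0.002,0.203,0,0,0,100],
  [0.001,0.002,0.203,0,0,0,100],
])

```text
time_s: 38.48
tcp_pos: [0.644, -0.2829, 0.0083]
ee_rot: [[1.0, -0.001, 0.001], [-0.001, -1.0, -0.001], [0.001, 0.001, -1.0]]
wrist_force: [0.1, 0.2, 0.7]
gripper_width: 0.0871
grasp_force: 0.0
```

play_rows([
  [0,0,0,0,0,0,60],
  [0,0,0,0,0,0,40],
  [0,0,0,0,0,0,20],
  [0,0,0,0,0,0,20],
  [0,0,0,0,0,0,20],
  [0,0,0,0,0,0,20],
  [0,0,0,0,0,0,20],
  [0,0,0,0,0,0,20],
  [0,0,0,0,0,0,20],
  [0,0,0,0,0,0,20],
])

```text
time_s: 39.72
tcp_pos: [0.6434, -0.2826, 0.0072]
ee_rot: [[1.0, -0.001, -0.0], [-0.001, -1.0, 0.0], [-0.0, -0.0, -1.0]]
wrist_force: [0.3, -1.2, -0.5]
gripper_width: 0.0316
grasp_force: 30.0
```

play_rows([
  [0,0,-0.01,0,0,0,20],
  [0,0,-0.04,0,0,0,20],
  [-0.01,0,-0.09,0,0,0,20],
  [-0.03,0,-0.14,0,0,0,20],
  [-0.05,-0.02,-0.19,0,0,0,20],
  [-0.075,-0.05,-0.235,0,0,0,20],
  [-0.1,-0.085,-0.275,0,0,0,20],
  [-0.125,-0.125,-0.305,0,0,0,20],
  [-0.138,-0.165,-0.325,0,0,0,20],
  [-0.143,-0.205,-0.328,0,0,0,20],
])

```text
time_s: 40.98
tcp_pos: [0.5002, -0.0763, 0.3382]
ee_rot: [[1.0, -0.001, 0.004], [-0.001, -1.0, -0.001], [0.004, 0.001, -1.0]]
wrist_force: [-0.8, 0.2, -0.8]
gripper_width: 0.0319
grasp_force: 30.0
```

play_rows([
  [0,-0.025,0,0,0,0,20],
  [0,-0.033,0,0,0,0,20],
  [0,-0.0355,0,0,0,0,20],
  [0,-0.0355,0,0,0,0,20],
  [0,-0.0355,0,0,0,0,20],
  [0,-0.0355,0,0,0,0,20],
])

```text
time_s: 41.72
tcp_pos: [0.5006, -0.0427, 0.3351]
ee_rot: [[1.0, -0.002, -0.0], [-0.002, -1.0, 0.0], [-0.0, -0.0, -1.0]]
wrist_force: [-0.2, 0.1, -1.1]
gripper_width: 0.0313
grasp_force: 30.0
```

```bash
python3 - <<'E'
from r import *
s,f=grab('wrist'); im=f['pixels']; cv2.imwrite('pics/h_cap.png',im)
print(s['time_s'],s['tcp_pos'].round(4),s['wrist_force'].round(1),s['gripper_width'])
print('axis at cap top',proj(s,f,s['tcp_pos']+[0,0,.019]).round(1),'rod',proj(s,f,np.array([.583,-.0425,.247])))
m=cv2.inRange(cv2.cvtColor(im,cv2.COLOR_BGR2HSV),(0,130,50),(10,255,255)); m[:200]=0
print(cv2.boundingRect(m))
E
```

```text
41.725 [ 0.5006 -0.0427  0.3351] [-0.2  0.1 -1.1] 0.031274523754275654
axis at cap top [276.  286.2] rod [276.10910876 101.35928392]
(243, 238, 70, 60)
```

View pics/h_cap.png

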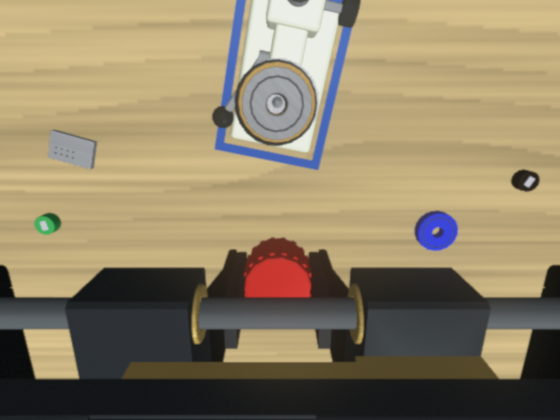

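The cap is held between the pads (face edge at about v=257, mouth rim at v=238), and the rod is at (277,102) inside the steel disc. I'll check the cap's fore-aft offset.

```bash
python3 - <<'E'
from r import *
im=cv2.imread('pics/h_cap.png'); s,f=grab('wrist')
for dz in (.019,-.007): print(dz,proj(s,f,s['tcp_pos']+[.0165,0,dz]).round(1), proj(s,f,s['tcp_pos']+[.0145,0,dz]).round(1))
print([(v,*im[v,278].tolist()) for v in range(234,266,2)], s['tcp_pos'].round(4))
E
```

```text
0.019 [275.9 253.2] [275.9 257.3]
-0.007 [276.1 232.8] [276.1 236.4]
[(234, 123, 170, 191), (236, 122, 168, 190), (238, 74, 102, 137), (240, 35, 47, 98), (242, 34, 46, 98), (244, 34, 47, 99), (246, 34, 46, 99), (248, 34, 45, 99), (250, 34, 45, 100), (252, 32, 43, 99), (254, 32, 43, 99), (256, 33, 43, 107), (258, 45, 53, 166), (260, 51, 59, 198), (262, 49, 57, 201), (264, 50, 56, 201)] [ 0.5006 -0.0425  0.3351]
```

play_rows([
  [0.012,0,0,0,0,0,20],
  [0.034,0,0,0,0,0,20],
  [0.058,0,0,0,0,0,20],
  [0.077,0,0,0,0,0,20],
  [0.084,0,0.01,0,0,0,20],
  [0.084,0,0.03,0,0,0,20],
  [0.084,0,0.05,0,0,0,20],
  [0.084,0,0.063,0,0,0,20],
  [0.084,0,0.067,0,0,0,20],
  [0.084,0,0.067,0,0,0,20],
])

```text
time_s: 43.08
tcp_pos: [0.5846, -0.0421, 0.2685]
ee_rot: [[1.0, -0.001, 0.0], [-0.001, -1.0, -0.0], [0.0, 0.0, -1.0]]
wrist_force: [0.6, 0.5, -0.1]
gripper_width: 0.0313
grasp_force: 30.0
```

```bash
python3 - <<'E'
from r import *
s,f=grab('side'); print(s['tcp_pos'].round(4),s['wrist_force'].round(1)); cv2.imwrite('pics/s9.png',cv2.resize(f['pixels'][50:150,215:335],None,fx=5,fy=5,interpolation=cv2.INTER_CUBIC))
for p in [(.583,-.0425,.247),(.583,-.0425,.185)]: print(proj(s,f,np.array(p)))
E
```

```text
[ 0.5846 -0.0421  0.2685] [ 0.6  0.5 -0.1]
[276.6204147   99.39650919]
[276.73120106 127.58216753]
```

View pics/s9.png

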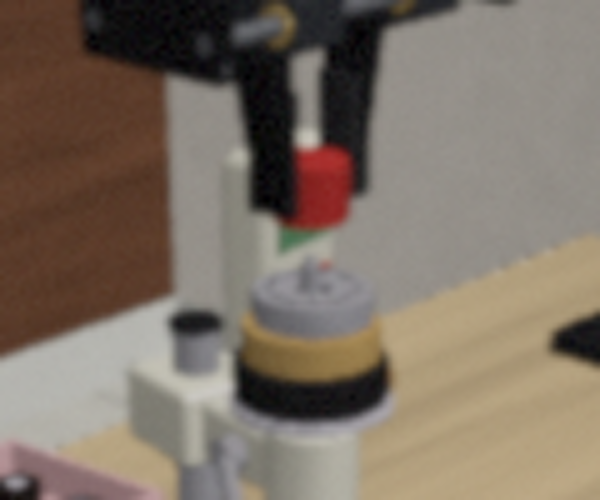

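The stack is neat, and the cap (centre about u=313) hangs over the rod tip (u≈310). I'm lowering.

play_rows([
  [0,0,0.002,0,0,0,20],
  [0,0,0.005,0,0,0,20],
  [0,0,0.008,0,0,0,20],
  [0,0,0.011,0,0,0,20],
  [0,0,0.014,0,0,0,20],
  [0,0,0.017,0,0,0,20],
  [0,0,0.02,0,0,0,20],
  [0,0,0.023,0,0,0,20],
  [0,0,0.025,0,0,0,20],
  [0,0,0.025,0,0,0,20],
])

```text
time_s: 44.38
tcp_pos: [0.5845, -0.0421, 0.2431]
ee_rot: [[1.0, -0.001, -0.0], [-0.001, -1.0, 0.0], [-0.0, -0.0, -1.0]]
wrist_force: [-0.7, 0.4, -0.9]
gripper_width: 0.0313
grasp_force: 30.0
```

play_rows([
  [0,0,0.0005,0,0,0,20],
  [0,0,0.001,0,0,0,20],
  [0,0,0.0015,0,0,0,20],
  [0,0,0.002,0,0,0,20],
  [0,0,0.002,0,0,0,20],
])

```text
time_s: 45.0
tcp_pos: [0.5846, -0.0421, 0.2412]
ee_rot: [[1.0, -0.001, -0.0], [-0.001, -1.0, 0.0], [-0.0, -0.0, -1.0]]
wrist_force: [0.1, -0.7, -0.3]
gripper_width: 0.0314
grasp_force: 30.0
```

play_rows([
  [0,0,0.0004,0,0,0,20],
  [0,0,0.0008,0,0,0,20],
  [0,0,0.0012,0,0,0,20],
  [0,0,0.0012,0,0,0,20],
])

```text
time_s: 45.5
tcp_pos: [0.5846, -0.0421, 0.2401]
ee_rot: [[1.0, -0.001, 0.0], [-0.001, -1.0, -0.0], [0.0, -0.0, -1.0]]
wrist_force: [-0.5, 0.4, 1.7]
gripper_width: 0.0315
grasp_force: 30.0
```

play_rows([
  [0,0,0.0003,0,0,0,20],
  [0,0,0.0003,0,0,0,30],
  [0,0,0.0003,0,0,0,45],
  [0,0,0.0003,0,0,0,60],
  [0,0,0.0003,0,0,0,65],
  [0,0,0.0003,0,0,0,65],
  [0,0,-0.006,0,0,0,65],
  [0,0,-0.025,0,0,0,65],
  [0,0,-0.06,0,0,0,65],
  [0,0,-0.09,0,0,0,65],
])

```text
time_s: 46.75
tcp_pos: [0.5848, -0.042, 0.3329]
ee_rot: [[1.0, -0.001, 0.002], [-0.001, -1.0, -0.0], [0.002, 0.0, -1.0]]
wrist_force: [-0.2, -0.4, 0.3]
gripper_width: 0.0565
grasp_force: 0.0
```

play_rows([
  [-0.04,0,-0.01,0,0,0,100],
  [-0.09,0,-0.01,0,0,0,100],
  [-0.12,0,-0.01,0,0,0,100],
  [-0.13,0,-0.01,0,0,0,100],
  [-0.13,0,-0.01,0,0,0,100],
  [-0.13,0,-0.01,0,0,0,100],
])

```text
time_s: 47.5
tcp_pos: [0.4554, -0.0419, 0.3402]
ee_rot: [[1.0, -0.0, 0.0], [-0.0, -1.0, 0.0], [0.0, -0.0, -1.0]]
wrist_force: [-0.4, 0.7, 0.1]
gripper_width: 0.0871
grasp_force: 0.0
```

```bash
python3 - <<'E'
from r import *
s,f=grab('wrist'); a=cv2.resize(f['pixels'][0:130,190:350],(480,390)); print(s['time_s'],s['tcp_pos'].round(4),s['grasp_force'])
s,f=grab('side'); b=cv2.resize(f['pixels'][70:160,240:315],(320,390)); cv2.imwrite('pics/z1.png',np.hstack([a,b]))
E
```

```text
47.5 [ 0.4554 -0.0419  0.3402] 0.0
```

View pics/z1.png

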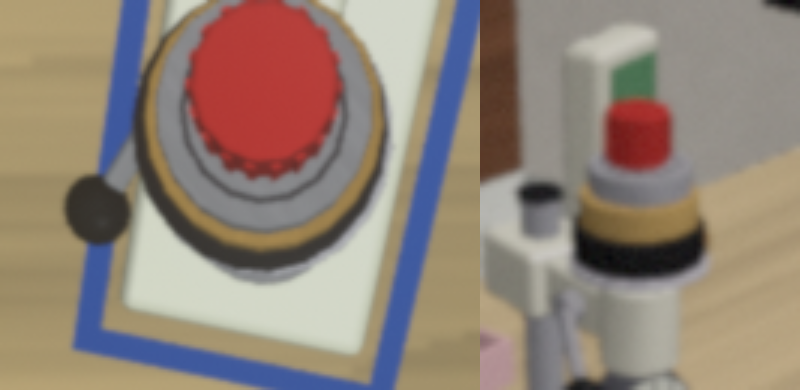

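The cap (265,85 in the left crop, 638,135 in the right) stands upright on the steel disc. The stack is complete and the gripper is clear.

```bash
python3 -c "
from plant import ticket; print(ticket.sign_off())"
```

```text
the job is handed in; nothing more can be done
None
```

The black, brass and steel discs and the red cap are stacked on the rod in the order asked, each lowered and released at contact; the other items were not touched, and the job was handed in at about 48 s.

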